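# Power down the test dock and rock the sensor module out

## Robot

A 6-joint arm with a two-finger parallel gripper is mounted at the origin on the work surface. World frame = base frame: x ahead of the robot, y to its left, z up, the work surface at z = 0. Lengths are in m, angles in degrees, forces in N, time in s.
With the tool pointing down it reaches from about 0.375 to 0.9 m from the base axis. Payload 3.1 kg.
Tool frame: the origin (TCP) lies between the finger pads; the fingertips stand 11 mm ahead of it and the grasp point (between the pads) lies 8 mm behind it; z points along the fingers, y is the direction in which the jaws open and shut (so a half turn about z gives the same grasp; the last joint's range is limited). The gripper opens to 87 mm and grips with 3 to 60 N. Pads are 19 mm wide; open, the fingers measure 117 mm over their backs; the gripper's body (75 mm by 190 mm) begins 51 mm behind the grasp point.
Start: joints at [66.95, 30.224, 82.088, -0, 67.689, -10.227], TCP at [0.139, 0.609, 0.234] pointing down, gripper open.
Joint ranges: [-176.69, 176.69], [-43.24, 126.21], [12.49, 139.97], [-82, 262], [0, 151.66], [-163.58, 163.58]. Speed limits (degrees/s): [159.86, 159.86, 180, 180, 180, 180].

## Interface

Orientations are given as a 3x3 rotation matrix whose columns are the frame's x, y, z axes.
In Python, from rig import bot, vision gives the robot as it stands. The module is installed in compiled form; this text tells all that it offers.
- The arm moves only by the tool jog_arm, never from a script. Its argument "rows" is a list of rows, each an object with "dp": the shift along the tool's x, y, z in mm, a list of three; "turn": the turn, a rotation vector about the tool's x, y, z in degrees, a list of three; "grip": the opening, from 0 (shut) to 1 (fully open). A call has 1 to 10 rows; each row is the pose to reach, as a shift and turn from the pose commanded when the call began, along the tool's axes at that moment; what a row does not reach only later rows make up. A row lasts 1/10 s, in which the tool goes at most 50 mm and 8.59 degrees, less where a joint would pass 70% of its speed; a pose out of reach is approached as far as the arm can. A call with a gripper value outside its range is refused whole. The fingers move at their own pace and stop on an object; the grip force is fixed at half the most. Time passes only in rows, so rows that repeat a pose let the fingers close. It gives the time, the measured TCP pose, the force and the opening at its end, in the units of the state.
- bot.read_state(): the state, without advancing time (a new reading comes with each control period).
- vision.capture(name): name is "side" or "top"; returns (picture, depth): 420x560x3 uint8, red, green, blue; 420x560 float32, m along the optical axis (not along the pixel's ray), 0 where there is no reading.
- vision.camera_info(name): a dict with "vertical_fov" (degrees; the focal length in pixels is half the picture's height over the tangent of half this angle, whatever the lens; pixels are square), "cx", "cy" (the principal point, pixels), "position" and "rotation" of the camera in the world. Camera axes: x right, y down, z forward; pixel columns grow to the right and rows downward; lengths in m; the calibration is good to about 2 mm. A picture is of the moment at which its call begins. camera_info takes no time and is no camera call.
- bot.hand_in(): hands the job in, once; it reports no verdict.
The state is a dict: "time_s": time; "joint_positions": joint angles; "qvel": joint speeds; "tau": joint torques, N m; "position": TCP position; "tcp_rot": TCP orientation; "force": force on the tool from outside, world axes, zero at the start; "moment": the same for the moment, N m; "opening": opening from 0.0 (shut) to 1.0 (fully open).
Only numpy, scipy, OpenCV 4.12 (cv2) and the standard library are available. Lean on these libraries where they do the work, as an engineer would, in place of code of your own. Each camera call takes 0.05 s, during which the arm holds its last target.

## Task

Turn the black knob on the blue bench supply anticlockwise to its off stop. Then rock the tightly seated white module free of its dock: ease its yellow-striped side up past its catch first, then its other side, keeping it down in the socket while you rock it; finally lift it level and keep holding it in the gripper just clear, about 2 cm above the dock, over the socket. Finish while still holding it, with the knob off and the spool, screwdriver and ruler left alone.

Things in the scene. Friction and masses are not known exactly. Their poses are not given: they have to be found in the camera images.
- supply: Blue bench supply box, 130 x 130 x 50 mm high, fixed to the bench (its place and yaw differ each time; it may stand left or right of the dock). Origin at the centre of its underside, z up, axes along its sides. The knob stands in the middle of its top; a red dot on the top, on the box's -x side of the knob, marks off.
- knob_grip (a point): Grip point of the black knob, on its vertical axis, 87 mm above the bench. The knob is a disc of 44 mm diameter that carries an upright bar grip 42 mm long, 14 mm thick, from 64 to 94 mm above the bench. The bar lies along this point's x axis (which turns with the knob); a white pointer line is on the bar's top at the -x end.
- knob (a joint): Angle of the knob: 0 = off, its end stop fully anticlockwise seen from above (bar along the supply's x axis, pointer at the red dot); grows clockwise, up to 2.6 rad; starts between 0.6 and 1.3. It turns against a friction of about 0.05 N m and stays where it is left.
- dock: Test dock, grey box with black top and thin blue lines, 140 x 140 x 46 mm high, fixed to the bench (place and yaw differ). Origin at the centre of its underside, z up, axes along its sides. In the middle of its top is a socket 16 mm deep, 34.4 mm along x and 49 mm along y.
- socket (a point): Centre of the socket's floor, 30 mm above the bench, axes as the dock's. The socket's mouth (the dock's top) is 16 mm above this point. Along its +y and -y sides lie sprung round steel catches (8 mm thick, centres 7.6 mm above the floor, 25.5 mm from the middle), which give outward by up to 4 mm.
- module: White plug-in module, yellow stripe on its +y side, loose, about 0.12 kg, seated in the socket with the dock's axes. Origin: centre of its underside, z up. A block 30 mm (x) by 32 mm (y), top 62 mm above the underside (46 mm above the dock's top when seated), on a grey foot 6 mm thick, 32 mm (x) by 46 mm (y) over two rounded lips (radius 3 mm) on the +y and -y edges, held under the catches.
- stripe_edge (a point): Point on the module's underside, 20 mm to its +y (yellow-striped) side of the origin; at the height of socket when seated. A side is past its catch once its edge has risen about 9 mm; a catch resists with some 15 to 20 N at the edge, so tilt about the other edge (0.2 to 0.27 rad about the x axis, block gripped across y) to free one side at a time. There is room to tilt 0.3 rad.
- plain_edge (a point): Point on the module's underside, 20 mm to its -y (plain) side of the origin; at the height of socket when seated.
- spool: Orange thread spool, 42 mm diameter, 46 mm high, standing loose beyond the work; origin at the centre of its underside. Leave alone.
- screwdriver: Screwdriver with a yellow handle, 200 mm long, 26 mm thick, lying loose near the robot, roughly along world y. Leave alone.
- ruler: Blue ruler bar 200 x 30 x 5 mm, lying loose beyond the work, roughly along world y; origin at the centre of its underside. Leave alone.
Not all that is in view belongs to the job. What is meant by the module is not pink, and is the larger of those in its own colour.

How it is judged (in metres and radians):
On the way, in this order (a step that is already met when the one before it is completed fails the run):
1. the knob is turned off (within 0.1 rad of its stop) while the module still sits fully home (value of joint knob below 0.1 rad and z of each of stripe_edge, plain_edge in the frame of socket below 0.003 m), for 0.1 s.
2. the striped side is up at least 7 mm while the other side is still down (under 4 mm) (value of joint knob below 0.1 rad and z of stripe_edge in the frame of socket above 0.007 m and z of plain_edge in the frame of socket below 0.004 m), for 0.05 s.
3. the plain side is up at least 7 mm too while the striped side is still inside the socket (under 16 mm) (value of joint knob below 0.1 rad and z of plain_edge in the frame of socket above 0.007 m and z of stripe_edge in the frame of socket below 0.016 m), for 0.05 s.
At the end, for the whole second after the job is handed in: The knob is within 0.1 rad of its off stop; the gripper holds the module still, within 0.2 rad of upright, its underside 4 to 45 mm above the dock's top, within 25 mm sideways of the socket's centre and not touching the dock (value of joint knob below 0.1 rad and z of stripe_edge in the frame of socket between 0.02 and 0.061 m and z of plain_edge in the frame of socket between 0.02 and 0.061 m and horizontal distance between module and socket below 0.025 m and angle between module's own z axis and vertical below 0.2 rad and contact force between module and the fingers above 1 N and contact force between module and dock below 0.05 N and linear speed of module below 0.02 m/s); the arm keeps its last pose, push and grip.
It fails at once if the spool is moved more than 20 mm (distance of spool from where it was at the start of the episode above 0.02 m).
It fails at once if the screwdriver is moved more than 20 mm (distance of screwdriver from where it was at the start of the episode above 0.02 m).
It fails at once if the ruler is moved more than 20 mm (distance of ruler from where it was at the start of the episode above 0.02 m).
It also fails if it takes over 48 s, if anything falls off the work surface, if the arm or the gripper's body presses on something with over 40 N, if the wrist force passes 120 N, or if a joint passes its speed limit or range.

## Working session

There is one attempt and no reset: what is moved stays moved. The work goes in short steps, Python scripts to look and compute and a tool call to move; the robot and the scene stay as the last step left them, time stands still between calls to the robot, and variables do not carry over. Pictures are saved under pics/ and viewed, and the job is handed in when it is done.

Besides the shell and the picture viewer there is one more tool, called after "Request:" by a JSON object that holds its "api" and its "payload". jog_arm: Moves the arm, as the interface text tells. Its arguments: {"type":"object","properties":{"rows":{"type":"array"}},"required":["rows"]}

```bash
mkdir -p pics
python3 - <<'E'
from rig import bot, vision
import cv2,numpy as np
for n in("side","top"):
    p,d=vision.capture(n); cv2.imwrite(f"pics/{n}0.png",p[:,:,::-1]); np.savez(f"{n}0.npz",p=p,d=d)
    print(n,vision.camera_info(n),(d>0).mean())
s=bot.read_state();print(s)
E
```

```text
side {'vertical_fov': 57.439293316685415, 'cx': 278.53309750206984, 'cy': 215.0417126287509, 'position': array([ 0.3509686 , -0.48345445,  0.53149567]), 'rotation': array([[ 0.89801165, -0.27682045,  0.34197298],
       [-0.43994149, -0.55586456,  0.70531275],
       [-0.00515433, -0.78382717, -0.62095765]])} 0.9958801020408163
top {'vertical_fov': 42.64511562877389, 'cx': 270.65664964761527, 'cy': 196.38212118972302, 'position': array([0.40007631, 0.02321901, 1.0149758 ]), 'rotation': array([[ 0.00694086, -0.98475496,  0.1738088 ],
       [-0.99981888, -0.00991432, -0.01624528],
       [ 0.01772082, -0.17366457, -0.98464541]])} 0.9960459183673469
{'time_s': 0.1, 'joint_positions': array([ 6.69490674e+01,  3.02737260e+01,  8.21478645e+01, -2.56845374e-04,
        6.76908137e+01, -1.02256994e+01]), 'qvel': array([-0.01406173, -0.05091602, -0.27468773, -0.05828589,  0.10191615,
        0.0527454 ]), 'tau': array([-4.65043922e-04, -4.40986526e+01, -1.77150464e+01,  6.34798058e-02,
        5.34323242e-02, -5.39461860e-05]), 'position': array([0.13843947, 0.60882468, 0.23267511]), 'tcp_rot': array([[-9.75051936e-01,  2.21975534e-01, -7.64333798e-04],
       [ 2.21976583e-01,  9.75050323e-01, -1.80680838e-03],
       [ 3.44196662e-04, -1.93139622e-03, -9.99998076e-01]]), 'force': array([-0.59257964, -0.50697393, -0.4017737 ]), 'moment': array([-0.03026601,  0.01373302,  0.0676561 ]), 'opening': 1.0018112038928648}
```

View pics/side0.png

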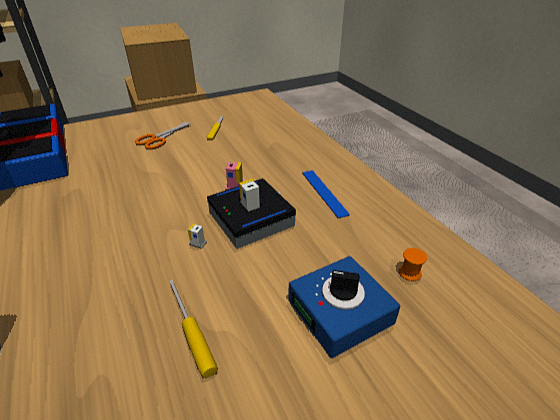

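View pics/top0.png

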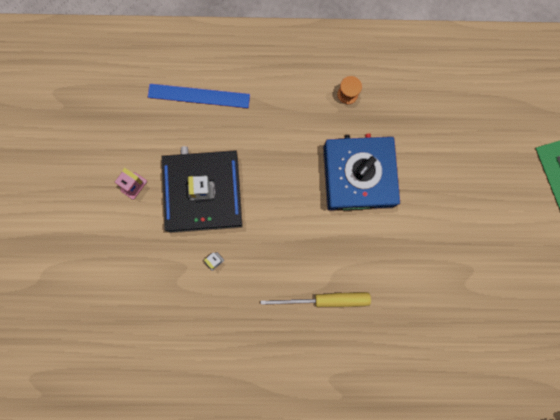

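Candidates for the module are the white block in the dock (side 250,195; top 200,187), the small white block on the bench (side 197,236; top 213,260) and the pink one (side 234,175; top 131,182). I choose the larger white block in the dock. Next I check it in a close crop.

Run:
```python
import cv2,numpy as np
t=np.load("top0.npz")['p'][:,:,::-1]; s=np.load("side0.npz")['p'][:,:,::-1]
r=lambda a:cv2.resize(a,(400,300),interpolation=cv2.INTER_CUBIC)
a=np.vstack([np.hstack([r(t[146:236,145:265]),r(t[125:218,300:424])]),np.hstack([r(s[155:245,190:310]),r(s[250:355,280:420])])])
cv2.imwrite("pics/crop0.png",a)
```

```text
(no output)
```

View pics/crop0.png

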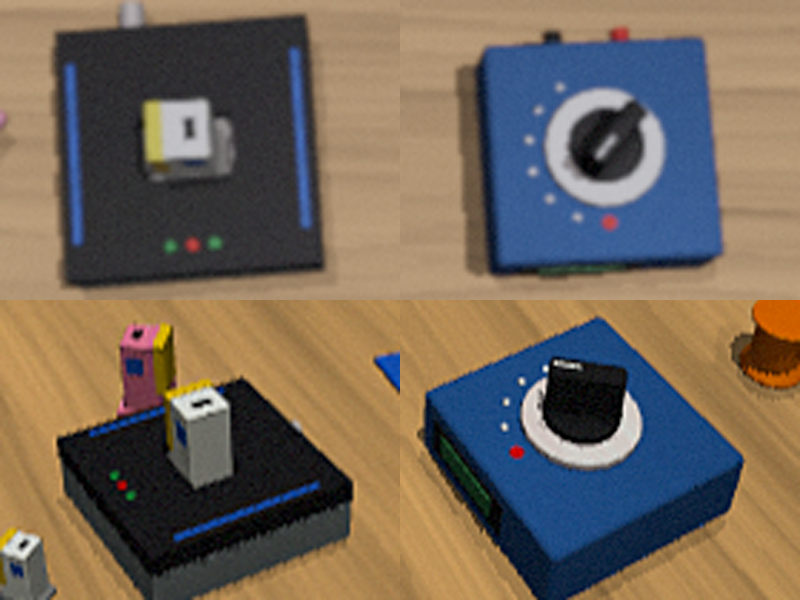

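The crop confirms it: large white block with a yellow stripe on the world +y side, seated in the dock. The knob's pointer is at its -x/+y end, so it is clockwise of the red dot. Now I measure both.

```bash
cat > h.py <<'E'
import cv2,numpy as np
from rig import bot,vision
def cloud(n,d):
    c=vision.camera_info(n);f=210/np.tan(np.radians(c['vertical_fov']/2))
    v,u=np.mgrid[:420,:560].astype(float)
    P=np.dstack([(u-c['cx'])/f*d,(v-c['cy'])/f*d,d])
    return P@c['rotation'].T+c['position']
def ray(n,u,v,z):
    c=vision.camera_info(n);f=210/np.tan(np.radians(c['vertical_fov']/2))
    r=c['rotation']@np.array([(u-c['cx'])/f,(v-c['cy'])/f,1]);p=c['position']
    return p+r*(z-p[2])/r[2]
def rect(W,m,z):
    m=m.astype(np.uint8)
    k,l,st,_=cv2.connectedComponentsWithStats(m)
    if k<2:return None
    i=1+np.argmax(st[1:,4]);Q=W[l==i]
    r=cv2.minAreaRect((Q[:,:2]*1000).astype(np.float32))
    return r,len(Q),np.median(Q[:,2])
E
python3 - <<'E'
from h import *
for n in("top","side"):
    D=np.load(n+"0.npz");W=cloud(n,D['d']);hsv=cv2.cvtColor(D['p'],cv2.COLOR_RGB2HSV);H,S,V=[hsv[...,i].astype(int) for i in range(3)]
    X,Y,Z=W[...,0],W[...,1],W[...,2]
    box=(X>.3)&(X<.8)&(abs(Y)<.6)
    print(n,"bench",np.median(Z[box]))
    sup=box&(Y<0)&(abs(Z-.05)<.006); print("supply",rect(W,sup,0))
    dk=box&(Y>0)&(abs(Z-.046)<.006); print("dock",rect(W,dk,0))
    kb=box&(Y<0)&(abs(Z-.094)<.007); print("bar",rect(W,kb,0))
    md=box&(Y>0)&(abs(Z-.092)<.007); print("modtop",rect(W,md,0))
    bl=box&(Y<0)&(abs(Z-.05)<.01)&((H<8)|(H>172))&(S>120); print("dot",W[bl].mean(0) if bl.any() else 0, bl.sum())
    kk=box&(Y<0)&(Z>.058)&(Z<.1);print("knob",W[kk].mean(0),np.sum(kk))
    for nm,m in(("white",(S<60)&(V>110)&(abs(Z-.094)<.008)&(Y<0)&box),("yel",(H>20)&(H<35)&(S>120)&(Z>.07)&box&(Y>0)&(Y<.28))):
        print(nm,W[m].mean(0) if m.any() else 0,m.sum())
E
```

```text
top bench 0.0007477209347910296
supply (((619.7570190429688, -161.12054443359375), (131.21934509277344, 130.791748046875), 3.2973198890686035), 4015, np.float64(0.05044931979444589))
dock (((582.824951171875, 135.58840942382812), (141.1021728515625, 140.3817901611328), 4.8982834815979), 5283, np.float64(0.04652511402061166))
bar (((619.4403076171875, -160.992919921875), (13.864078521728516, 41.47665786743164), 51.88644790649414), 186, np.float64(0.09405511481503392))
modtop (((582.2811889648438, 135.2841339111328), (30.083402633666992, 32.20180892944336), 5.701696395874023), 325, np.float64(0.09261593790460576))
dot [ 0.57704212 -0.1640326   0.05108323] 11
knob [ 0.61747617 -0.1591132   0.07348166] 574
white [ 0.61645223 -0.15876413  0.09403548] 25
yel [0.5682238  0.13982695 0.15124751] 62
side bench 0.0007005788993167394
supply (((618.2012329101562, -164.62832641601562), (129.85986328125, 130.2456817626953), 3.427260398864746), 4186, np.float64(0.05035259477058121))
dock (((582.3204956054688, 133.29733276367188), (142.89370727539062, 146.6690216064453), 4.602463245391846), 2402, np.float64(0.04629414144215416))
bar (((618.5818481445312, -164.8911895751953), (14.858657836914062, 41.51288604736328), 49.080955505371094), 248, np.float64(0.09357601496772694))
modtop (((581.4191284179688, 131.54937744140625), (30.265615463256836, 34.928287506103516), 4.9566969871521), 186, np.float64(0.09190432503960022))
dot [ 0.57544397 -0.16552246  0.05048021] 17
knob [ 0.61449438 -0.17003289  0.07756195] 744
white [ 0.61107415 -0.15586824  0.09492611] 18
yel [0.57478684 0.14474254 0.08870974] 38
```

Request:
{"api": "jog_arm", "payload": {"rows": [{"dp": [-639, -646, 20], "turn": [0, 0, 27], "grip": 1}, {"dp": [-639, -646, 20], "turn": [0, 0, 27], "grip": 1}, {"dp": [-639, -646, 20], "turn": [0, 0, 27], "grip": 1}, {"dp": [-639, -646, 20], "turn": [0, 0, 27], "grip": 1}, {"dp": [-639, -646, 20], "turn": [0, 0, 27], "grip": 1}, {"dp": [-639, -646, 20], "turn": [0, 0, 27], "grip": 1}, {"dp": [-639, -646, 20], "turn": [0, 0, 27], "grip": 1}, {"dp": [-639, -646, 20], "turn": [0, 0, 27], "grip": 1}, {"dp": [-639, -646, 20], "turn": [0, 0, 27], "grip": 1}, {"dp": [-639, -646, 20], "turn": [0, 0, 27], "grip": 1}]}}

```text
time_s: 1.1
position: [0.4031, 0.183, 0.2225]
tcp_rot: [[-0.768, 0.64, -0.0], [0.64, 0.768, 0.0], [0.0, 0.0, -1.0]]
force: [-0.0, 0.4, 0.5]
opening: 1.002
```

```bash
cat >> h.py <<'E'
from scipy.spatial.transform import Rotation as Ro
def Rd(yaw_y,tilt=None):
    a=np.radians(yaw_y); y=np.array([np.cos(a),np.sin(a),0]);z=np.array([0,0,-1.]);return np.column_stack([np.cross(y,z),y,z])
def to(p,R,q=None):
    s=bot.read_state();r0=s['tcp_rot']
    if q is not None: r0=q
    print("t",s['time_s'],"pos",s['position'].round(4),"f",s['force'].round(1),"m",s['moment'].round(2),"open",round(s['opening'],3))
    print("dp",(r0.T@(np.array(p)-s['position'])*1000).round(1),"turn",np.degrees(Ro.from_matrix(r0.T@R).as_rotvec()).round(2))
E
python3 -c "
from h import *
to([.619,-.163,.079],Rd(50.5))"
```

```text
t 1.1 pos [0.4031 0.183  0.2225] f [-0.   0.4  0.5] m [-0.   -0.04  0.02] open 1.002
dp [-387.4 -127.4  143.4] turn [ 0.   -0.01 -0.33]
```

Request:
{"api": "jog_arm", "payload": {"rows": [{"dp": [-387, -127, 72], "turn": [0, 0, 0], "grip": 1}, {"dp": [-387, -127, 72], "turn": [0, 0, 0], "grip": 1}, {"dp": [-387, -127, 72], "turn": [0, 0, 0], "grip": 1}, {"dp": [-387, -127, 72], "turn": [0, 0, 0], "grip": 1}, {"dp": [-387, -127, 72], "turn": [0, 0, 0], "grip": 1}, {"dp": [-387, -127, 72], "turn": [0, 0, 0], "grip": 1}, {"dp": [-387, -127, 72], "turn": [0, 0, 0], "grip": 1}, {"dp": [-387, -127, 72], "turn": [0, 0, 0], "grip": 1}, {"dp": [-387, -127, 72], "turn": [0, 0, 0], "grip": 1}, {"dp": [-387, -127, 72], "turn": [0, 0, 0], "grip": 1}]}}

```text
time_s: 2.1
position: [0.6188, -0.1625, 0.1493]
tcp_rot: [[-0.766, 0.643, -0.001], [0.643, 0.766, 0.0], [0.001, -0.0, -1.0]]
force: [-0.3, 0.6, 0.1]
opening: 1.001
```

```bash
python3 -c "
from h import *
to([.619,-.163,.079],Rd(50.5))
p,d=vision.capture('side');cv2.imwrite('pics/s1.png',cv2.resize(p[180:360,240:480,::-1],(800,600)))"
```

```text
t 2.1 pos [ 0.6188 -0.1625  0.1493] f [-0.3  0.6  0.1] m [-0.04  0.   -0.  ] open 1.001
dp [-0.5 -0.2 70.3] turn [-0.01 -0.05 -0.49]
```

View pics/s1.png

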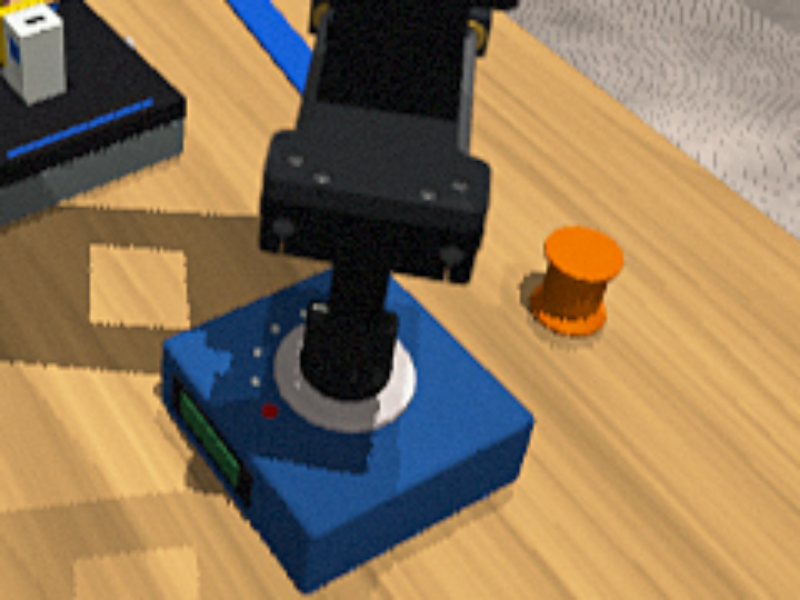

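The hand is centred over the knob bar (crop 350,340). I descend and grip.

Request:
{"api": "jog_arm", "payload": {"rows": [{"dp": [0, 0, 35], "turn": [0, 0, -0.5], "grip": 1}, {"dp": [0, 0, 70], "turn": [0, 0, -0.5], "grip": 0.7}, {"dp": [0, 0, 70], "turn": [0, 0, -0.5], "grip": 0.0}, {"dp": [0, 0, 70], "turn": [0, 0, -0.5], "grip": 0.0}, {"dp": [0, 0, 70], "turn": [0, 0, -0.5], "grip": 0.0}, {"dp": [0, 0, 70], "turn": [0, 0, -0.5], "grip": 0.0}, {"dp": [0, 0, 70], "turn": [0, 0, -0.5], "grip": 0.0}, {"dp": [0, 0, 70], "turn": [0, 0, -0.5], "grip": 0.0}]}}

```text
time_s: 2.95
position: [0.619, -0.1607, 0.0816]
tcp_rot: [[-0.774, 0.634, 0.002], [0.634, 0.774, -0.001], [-0.002, 0.0, -1.0]]
force: [0.1, 1.0, 0.2]
opening: 0.448
```

```bash
python3 -c "
from h import *
to([.619,-.163,.079],Rd(93.5))"
```

```text
t 2.95 pos [ 0.619  -0.1607  0.0816] f [0.1 1.  0.2] m [-0.06  0.02 -0.05] open 0.448
dp [-1.5 -1.7  2.6] turn [-1.000e-02  1.000e-01 -4.283e+01]
```

Request:
{"api": "jog_arm", "payload": {"rows": [{"dp": [0, 0, 0], "turn": [0, 0, 0], "grip": 0}, {"dp": [0, 0, 0], "turn": [0, 0, 0], "grip": 0}, {"dp": [0, 0, 0], "turn": [0, 0, 0], "grip": 0}, {"dp": [0, 0, 0], "turn": [0, 0, 0], "grip": 0}, {"dp": [0, 0, 0], "turn": [0, 0, 0], "grip": 0}]}}

```text
time_s: 3.45
position: [0.6181, -0.1609, 0.0805]
tcp_rot: [[-0.774, 0.634, -0.001], [0.634, 0.774, -0.0], [0.0, -0.001, -1.0]]
force: [-2.0, -1.4, 1.4]
opening: 0.156
```

```bash
python3 -c "
from h import *
to([.619,-.163,.079],Rd(93.5))"
```

```text
t 3.45 pos [ 0.6181 -0.1609  0.0805] f [-2.  -1.4  1.4] m [-0.39  0.29  0.01] open 0.156
dp [-2.  -1.   1.5] turn [-4.000e-02 -4.000e-02 -4.282e+01]
```

Request:
{"api": "jog_arm", "payload": {"rows": [{"dp": [0, 0, 0], "turn": [0, 0, -6], "grip": 0}, {"dp": [0, 0, 0], "turn": [0, 0, -12], "grip": 0}, {"dp": [0, 0, 0], "turn": [0, 0, -18], "grip": 0}, {"dp": [0, 0, 0], "turn": [0, 0, -24], "grip": 0}, {"dp": [0, 0, 0], "turn": [0, 0, -30], "grip": 0}, {"dp": [0, 0, 0], "turn": [0, 0, -36], "grip": 0}, {"dp": [0, 0, 0], "turn": [0, 0, -41], "grip": 0}, {"dp": [0, 0, 0], "turn": [0, 0, -43], "grip": 0}, {"dp": [0, 0, 0], "turn": [0, 0, -43], "grip": 0}]}}

```text
time_s: 4.35
position: [0.6178, -0.162, 0.0805]
tcp_rot: [[-0.998, -0.064, -0.001], [-0.064, 0.998, -0.002], [0.001, -0.001, -1.0]]
force: [-2.0, -4.3, 0.6]
opening: 0.158
```

```bash
python3 -c "
from h import *
to([.619,-.163,.079],Rd(93.35))"
```

```text
t 4.35 pos [ 0.6178 -0.162   0.0805] f [-2.  -4.3  0.6] m [-0.76  0.48 -0.3 ] open 0.158
dp [-1.2 -1.1  1.5] turn [-0.09 -0.08  0.29]
```

Request:
{"api": "jog_arm", "payload": {"rows": [{"dp": [0, 0, 0], "turn": [0, 0, -1.5], "grip": 0}, {"dp": [0, 0, 0], "turn": [0, 0, -2], "grip": 0}]}}

```text
time_s: 4.55
position: [0.6178, -0.162, 0.0805]
tcp_rot: [[-0.995, -0.097, -0.001], [-0.097, 0.995, -0.001], [0.001, -0.001, -1.0]]
force: [-2.8, -4.8, 1.9]
opening: 0.163
```

```bash
python3 -c "
from h import *
to([.619,-.163,.079],Rd(93.35))"
```

```text
t 4.55 pos [ 0.6178 -0.162   0.0805] f [-2.8 -4.8  1.9] m [-0.78  0.53 -0.66] open 0.163
dp [-1.1 -1.1  1.5] turn [-0.06 -0.07  2.2 ]
```

The moment climbs to -0.66 N m, so the knob is at its stop. I release and rise.

Request:
{"api": "jog_arm", "payload": {"rows": [{"dp": [0, 0, 0], "turn": [0, 0, -1], "grip": 0.6}, {"dp": [0, 0, 0], "turn": [0, 0, 0], "grip": 0.6}, {"dp": [0, 0, 0], "turn": [0, 0, 0], "grip": 0.6}, {"dp": [0, 0, 0], "turn": [0, 0, 0], "grip": 0.6}, {"dp": [0, 0, -40], "turn": [0, 0, 0], "grip": 1}, {"dp": [0, 0, -80], "turn": [0, 0, 0], "grip": 1}, {"dp": [0, 50, -90], "turn": [0, 0, 0], "grip": 1}, {"dp": [0, 100, -90], "turn": [0, 0, 0], "grip": 1}, {"dp": [0, 150, -90], "turn": [0, 0, 0], "grip": 1}]}}

```text
time_s: 5.45
position: [0.6039, -0.0109, 0.1715]
tcp_rot: [[-0.995, -0.097, 0.002], [-0.097, 0.995, 0.0], [-0.002, -0.0, -1.0]]
force: [0.3, 0.2, -0.1]
opening: 0.896
```

Run:
```python
from h import *
to([.582,.134,.17],Rd(94.9))
for n in("top","side"):
    p,d=vision.capture(n);W=cloud(n,d);X,Y,Z=W[...,0],W[...,1],W[...,2]
    box=(X>.57)&(X<.67)&(Y<-.11)&(Y>-.21)
    print(rect(W,box&(abs(Z-.094)<.007),0))
    cv2.imwrite(f'pics/{n}2.png',cv2.cvtColor(p,4))
```

```text
t 5.45 pos [ 0.6039 -0.0109  0.1715] f [ 0.3  0.2 -0.1] m [ 0.03 -0.02  0.02] open 0.896
dp [  7.7 146.3   1.5] turn [-0.01  0.12  0.69]
(((619.0178833007812, -161.08645629882812), (40.229183197021484, 14.407217025756836), 3.9032723903656006), 191, np.float64(0.0939658103882075))
(((618.018310546875, -164.9420166015625), (40.240013122558594, 14.049066543579102), 2.0386745929718018), 237, np.float64(0.09376664972091997))
```

View pics/side2.png

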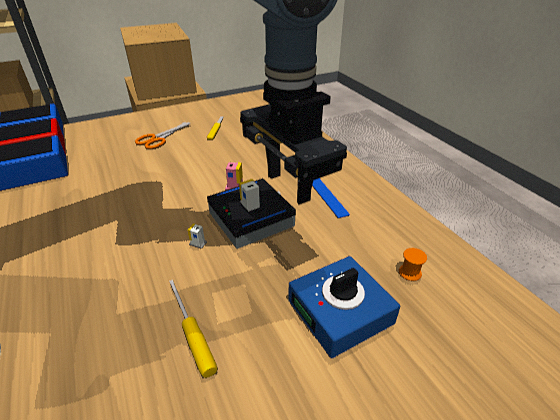

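The knob bar now lies at 2–4° against the supply's 3.3°, so it is off. Next the module, with the jaws across its y.

Request:
{"api": "jog_arm", "payload": {"rows": [{"dp": [3, 50, 1], "turn": [0, 0, 0.7], "grip": 1}, {"dp": [6, 100, 1], "turn": [0, 0, 0.7], "grip": 1}, {"dp": [8, 135, 1], "turn": [0, 0, 0.7], "grip": 1}, {"dp": [8, 146, 1], "turn": [0, 0, 0.7], "grip": 1}, {"dp": [8, 146, 1], "turn": [0, 0, 0.7], "grip": 1}, {"dp": [8, 146, 1], "turn": [0, 0, 0.7], "grip": 1}]}}

```text
time_s: 6.15
position: [0.5819, 0.1313, 0.1696]
tcp_rot: [[-0.996, -0.087, 0.001], [-0.087, 0.996, -0.001], [-0.001, -0.001, -1.0]]
force: [0.3, -0.7, -0.4]
opening: 1.0
```

Run:
```python
from h import *
to([.582,.134,.067],Rd(94.9))
p,d=vision.capture('side');cv2.imwrite('pics/s3.png',cv2.resize(p[90:270,150:390,::-1],(800,600)))
```

```text
t 6.15 pos [0.5819 0.1313 0.1696] f [ 0.3 -0.7 -0.4] m [ 0.03 -0.05 -0.02] open 1.0
dp [ -0.3   2.8 102.6] turn [-0.05  0.03  0.08]
```

View pics/s3.png

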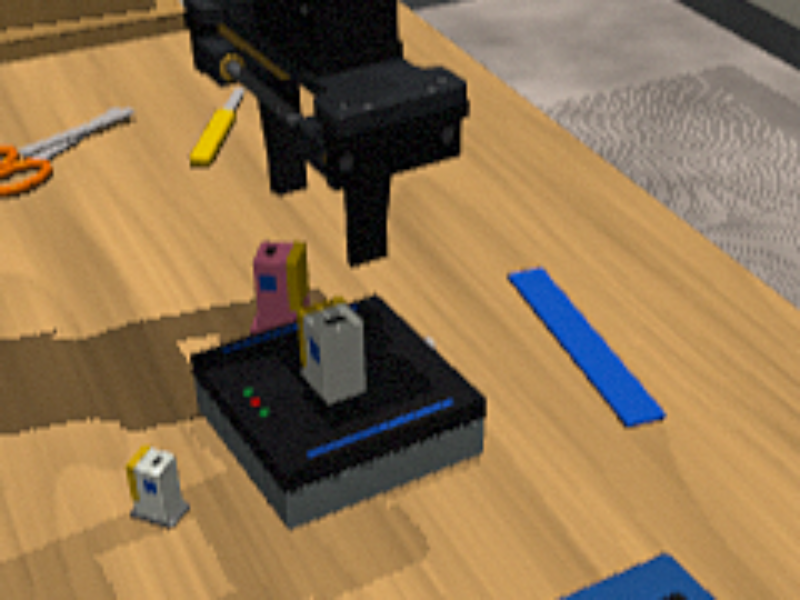

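The jaws straddle the module (crop 335,355). I descend and close.

Request:
{"api": "jog_arm", "payload": {"rows": [{"dp": [0, 2, 40], "turn": [0, 0, 0], "grip": 1}, {"dp": [0, 2.5, 80], "turn": [0, 0, 0], "grip": 0.8}, {"dp": [0, 2.5, 100], "turn": [0, 0, 0], "grip": 0.6}, {"dp": [0, 2.5, 102.5], "turn": [0, 0, 0], "grip": 0.5}, {"dp": [0, 2.5, 102.5], "turn": [0, 0, 0], "grip": 0.5}, {"dp": [0, 2.5, 102.5], "turn": [0, 0, 0], "grip": 0.5}, {"dp": [0, 2.5, 102.5], "turn": [0, 0, 0], "grip": 0.5}]}}

```text
time_s: 6.9
position: [0.5824, 0.1344, 0.0687]
tcp_rot: [[-0.996, -0.086, 0.003], [-0.086, 0.996, 0.0], [-0.003, -0.0, -1.0]]
force: [0.3, 0.2, -0.6]
opening: 0.553
```

Run:
```python
from h import *
to([.582,.134,.067],Rd(94.9))
```

```text
t 6.9 pos [0.5824 0.1344 0.0687] f [ 0.3  0.2 -0.6] m [ 0.03  0.02 -0.02] open 0.553
dp [ 0.5 -0.4  1.7] turn [-0.01  0.19  0.05]
```

Request:
{"api": "jog_arm", "payload": {"rows": [{"dp": [0, 0, 0], "turn": [0, 0, 0], "grip": 0}, {"dp": [0, 0, 0], "turn": [0, 0, 0], "grip": 0}, {"dp": [0, 0, 0], "turn": [0, 0, 0], "grip": 0}, {"dp": [0, 0, 0], "turn": [0, 0, 0], "grip": 0}, {"dp": [0, 0, 0], "turn": [0, 0, 0], "grip": 0}]}}

```text
time_s: 7.4
position: [0.5815, 0.1349, 0.0678]
tcp_rot: [[-0.996, -0.087, 0.001], [-0.087, 0.996, 0.0], [-0.001, -0.0, -1.0]]
force: [-0.2, -0.1, 6.3]
opening: 0.366
```

Run:
```python
from h import *
to([.582,.134,.067],Rd(94.9))
```

```text
t 7.4 pos [0.5815 0.1349 0.0678] f [-0.2 -0.1  6.3] m [-0.02  0.13 -0.02] open 0.366
dp [-0.5 -0.9  0.8] turn [-0.    0.06  0.09]
```

```bash
cat >> h.py <<'E'
def edges():
    # module pose from grip, taken from the seated grip pose
    p0=np.array([.5815,.1349,.0678]);a=np.radians(4.9);M=np.column_stack([[np.cos(a),np.sin(a),0],[-np.sin(a),np.cos(a),0],[0,0,1]])
    R0=np.column_stack([-M[:,0],M[:,1],-M[:,2]])
    s=bot.read_state();R=s['tcp_rot'];off=R0.T@(np.array([p0[0],p0[1],.03])-p0)
    for n,y in(("origin",0),("stripe",.02),("plain",-.02)):
        w=s['position']+R@(off+np.array([0,y,0]));print(n,((w-[p0[0],p0[1],.03])@M*1000).round(1))
    rv=Ro.from_matrix(R0.T@R).as_rotvec();print("tilt about mod x %.3f"%-rv[0],"rv",rv.round(3))
    print("t",s['time_s'],"p",s['position'].round(4),"f",s['force'].round(1),"m",s['moment'].round(2),"open",round(s['opening'],3))
E
python3 -c "
from h import *;edges()"
```

```text
origin [-0. -0. -0.]
stripe [-0. 20. -0.]
plain [  0. -20.  -0.]
tilt about mod x -0.000 rv [ 0.    -0.001 -0.002]
t 7.4 p [0.5815 0.1349 0.0678] f [-0.2 -0.1  6.3] m [-0.02  0.13 -0.02] open 0.366
```

Request:
{"api": "jog_arm", "payload": {"rows": [{"dp": [0, -1.9, -0.5], "turn": [-2.9, 0, 0], "grip": 0}, {"dp": [0, -3.9, -1.3], "turn": [-5.7, 0, 0], "grip": 0}, {"dp": [0, -5.9, -2.0], "turn": [-8.6, 0, 0], "grip": 0}, {"dp": [0, -5.9, -2.0], "turn": [-8.6, 0, 0], "grip": 0}]}}

```text
time_s: 7.8
position: [0.5822, 0.1287, 0.0701]
tcp_rot: [[-0.996, -0.083, -0.012], [-0.084, 0.985, 0.152], [-0.001, 0.152, -0.988]]
force: [-0.8, 1.7, 6.7]
opening: 0.363
```

```bash
python3 -c "
from h import *;edges()"
```

```text
origin [ 0.2 -0.5  2.8]
stripe [ 0.3 19.2  5.8]
plain [  0.2 -20.3  -0.3]
tilt about mod x 0.153 rv [-0.153 -0.001  0.002]
t 7.8 p [0.5822 0.1287 0.0701] f [-0.8  1.7  6.7] m [0.43 0.17 0.1 ] open 0.363
```

Request:
{"api": "jog_arm", "payload": {"rows": [{"dp": [0, -1.9, -0.9], "turn": [-2.9, 0, 0], "grip": 0}, {"dp": [0, -3.9, -1.8], "turn": [-5.7, 0, 0], "grip": 0}, {"dp": [0, -3.9, -1.8], "turn": [-5.7, 0, 0], "grip": 0}, {"dp": [0, -3.9, -1.8], "turn": [-5.7, 0, 0], "grip": 0}]}}

```text
time_s: 8.2
position: [0.5826, 0.1251, 0.0714]
tcp_rot: [[-0.996, -0.083, -0.02], [-0.085, 0.965, 0.248], [-0.001, 0.249, -0.969]]
force: [-0.1, 1.4, 6.8]
opening: 0.365
```

Run:
```python
from h import *
edges()
p,d=vision.capture('side');cv2.imwrite('pics/s4.png',cv2.resize(p[140:260,190:350,::-1],(800,600),interpolation=2))
```

```text
origin [ 0.3 -0.5  4.7]
stripe [ 0.3 18.9  9.7]
plain [  0.3 -19.9  -0.2]
tilt about mod x 0.251 rv [-0.251 -0.001 -0.   ]
t 8.2 p [0.5826 0.1251 0.0714] f [-0.1  1.4  6.8] m [0.26 0.15 0.04] open 0.365
```

View pics/s4.png

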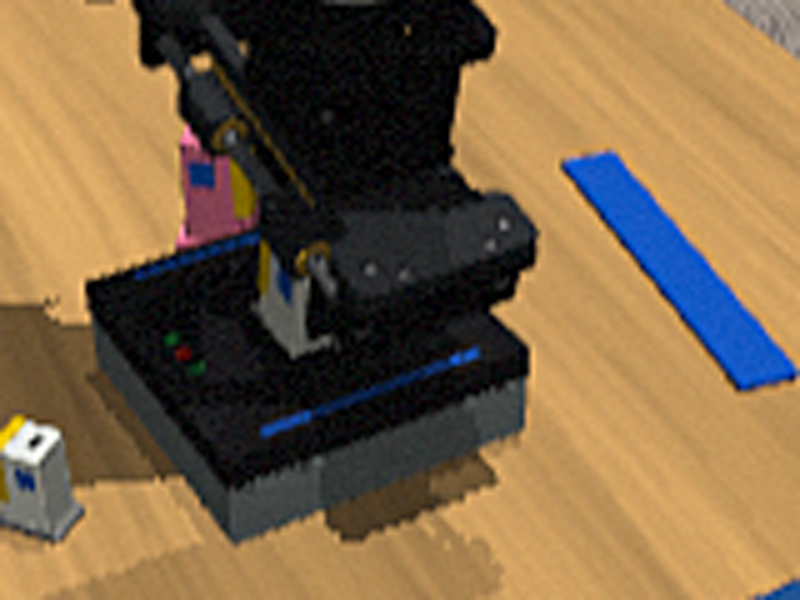

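Request:
{"api": "jog_arm", "payload": {"rows": [{"dp": [0, -1.1, -0.6], "turn": [-1.7, 0, 0], "grip": 0}, {"dp": [0, -1.1, -0.6], "turn": [-1.7, 0, 0], "grip": 0}, {"dp": [0, -1.1, -0.6], "turn": [-1.7, 0, 0], "grip": 0}]}}

```text
time_s: 8.55
position: [0.5827, 0.1242, 0.0717]
tcp_rot: [[-0.996, -0.083, -0.023], [-0.086, 0.957, 0.276], [-0.001, 0.277, -0.961]]
force: [-0.8, 2.4, 7.1]
opening: 0.364
```

Run:
```python
from h import *
edges()
R=bot.read_state()['tcp_rot'][1:,1:]
c,s=np.cos(.28),np.sin(.28)
for th,sy,sz in((.21,18.7,11.5),(.14,19,12),(.07,19.5,12.5),(0,20,13),(-.05,20,13)):
    C,S=np.cos(th),np.sin(th)
    d=np.array([sy-20*C-37.8*S+11.2, sz-20*S+37.8*C-41.86])
    print(th,"dp y %.1f z %.1f"%(d@[c,s],d@[s,-c]),"turn %.1f"%np.degrees(.28-th))
```

```text
origin [ 0.3 -0.3  5.4]
stripe [ 0.3 18.9 10.9]
plain [  0.3 -19.5  -0.2]
tilt about mod x 0.281 rv [-0.281 -0.001 -0.001]
t 8.55 p [0.5827 0.1242 0.0717] f [-0.8  2.4  7.1] m [ 0.38  0.11 -0.01] open 0.364
0.21 dp y 3.0 z -1.7 turn 4.0
0.14 dp y 6.2 z -3.2 turn 8.0
0.07 dp y 9.7 z -4.4 turn 12.0
0 dp y 13.2 z -5.5 turn 16.0
-0.05 dp y 15.3 z -5.9 turn 18.9
```

Request:
{"api": "jog_arm", "payload": {"rows": [{"dp": [0, 1.5, -0.9], "turn": [2, 0, 0], "grip": 0}, {"dp": [0, 3.0, -1.7], "turn": [4, 0, 0], "grip": 0}, {"dp": [0, 4.6, -2.5], "turn": [6, 0, 0], "grip": 0}, {"dp": [0, 6.2, -3.2], "turn": [8, 0, 0], "grip": 0}, {"dp": [0, 6.2, -3.2], "turn": [8, 0, 0], "grip": 0}]}}

```text
time_s: 9.05
position: [0.5807, 0.131, 0.0746]
tcp_rot: [[-0.996, -0.087, -0.014], [-0.088, 0.986, 0.141], [0.002, 0.141, -0.99]]
force: [0.7, 5.8, -3.1]
opening: 0.365
```

Run:
```python
from h import *
edges()
```

```text
origin [-1.2  1.5  7.2]
stripe [-1.3 21.3 10. ]
plain [ -1.2 -18.3   4.4]
tilt about mod x 0.142 rv [-0.142  0.002 -0.002]
t 9.05 p [0.5807 0.131  0.0746] f [ 0.7  5.8 -3.1] m [ 1.19 -0.11 -0.09] open 0.365
```

Request:
{"api": "jog_arm", "payload": {"rows": [{"dp": [0, 1.4, -1.4], "turn": [2, 0, 0], "grip": 0}, {"dp": [0, 2.9, -2.8], "turn": [4, 0, 0], "grip": 0}, {"dp": [0, 2.9, -2.8], "turn": [4, 0, 0], "grip": 0}]}}

```text
time_s: 9.35
position: [0.581, 0.1319, 0.0784]
tcp_rot: [[-0.996, -0.089, -0.007], [-0.089, 0.994, 0.069], [0.0, 0.07, -0.998]]
force: [-0.7, 1.9, -0.8]
opening: 0.364
```

Run:
```python
from h import *
edges()
```

```text
origin [-0.8 -0.3 10.7]
stripe [-0.8 19.6 12.1]
plain [ -0.7 -20.3   9.3]
tilt about mod x 0.070 rv [-0.07   0.001 -0.004]
t 9.35 p [0.581  0.1319 0.0784] f [-0.7  1.9 -0.8] m [ 0.53  0.18 -0.01] open 0.364
```

Request:
{"api": "jog_arm", "payload": {"rows": [{"dp": [0, 1.4, -1.2], "turn": [2, 0, 0], "grip": 0}, {"dp": [0, 2.8, -2.3], "turn": [4, 0, 0], "grip": 0}, {"dp": [0, 2.8, -2.3], "turn": [4, 0, 0], "grip": 0}, {"dp": [0, 2.8, -2.3], "turn": [4, 0, 0], "grip": 0}]}}

```text
time_s: 9.75
position: [0.5812, 0.1332, 0.0809]
tcp_rot: [[-0.996, -0.087, -0.0], [-0.087, 0.996, 0.001], [0.0, 0.001, -1.0]]
force: [-0.3, 1.9, -0.6]
opening: 0.37
```

Run:
```python
from h import *
edges()
p,d=vision.capture('side');cv2.imwrite('pics/s5.png',cv2.resize(p[140:260,190:350,::-1],(800,600),interpolation=2))
```

```text
origin [-0.4 -1.6 13.1]
stripe [-0.4 18.4 13.1]
plain [ -0.4 -21.6  13.1]
tilt about mod x 0.001 rv [-0.001  0.    -0.001]
t 9.75 p [0.5812 0.1332 0.0809] f [-0.3  1.9 -0.6] m [0.29 0.08 0.05] open 0.37
```

View pics/s5.png

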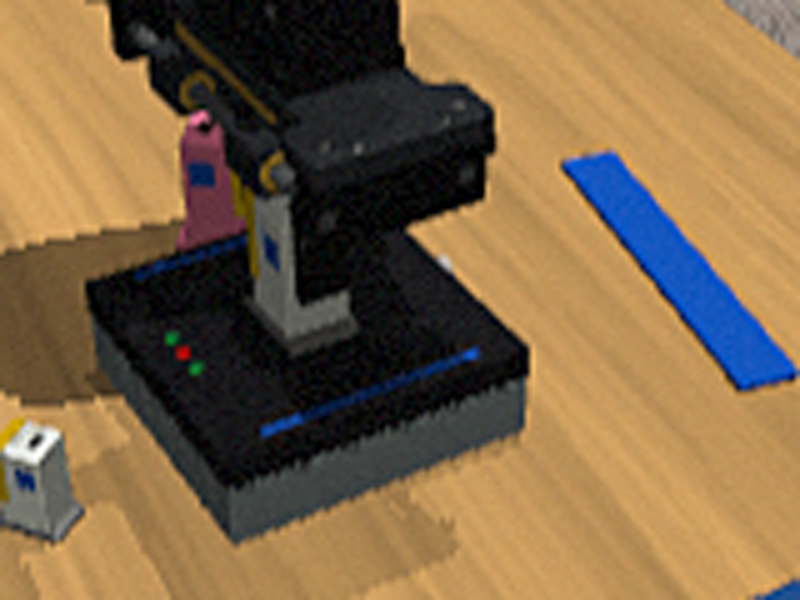

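The module is level with its foot just at the dock mouth (crop 300,325). I lift it.

Request:
{"api": "jog_arm", "payload": {"rows": [{"dp": [0, 0.5, -4], "turn": [0, 0, 0], "grip": 0}, {"dp": [0, 1, -8], "turn": [0, 0, 0], "grip": 0}, {"dp": [0, 1, -13], "turn": [0, 0, 0], "grip": 0}, {"dp": [0, 1, -18], "turn": [0, 0, 0], "grip": 0}, {"dp": [0, 1, -22], "turn": [0, 0, 0], "grip": 0}, {"dp": [0, 1, -23], "turn": [0, 0, 0], "grip": 0}, {"dp": [0, 1, -23], "turn": [0, 0, 0], "grip": 0}, {"dp": [0, 1, -23], "turn": [0, 0, 0], "grip": 0}, {"dp": [0, 1, -23], "turn": [0, 0, 0], "grip": 0}, {"dp": [0, 1, -23], "turn": [0, 0, 0], "grip": 0}]}}

```text
time_s: 10.8
position: [0.581, 0.1347, 0.1038]
tcp_rot: [[-0.996, -0.087, -0.0], [-0.087, 0.996, -0.0], [0.0, 0.0, -1.0]]
force: [-0.2, 0.0, -0.2]
opening: 0.369
```

Run:
```python
from h import *
edges()
D=np.load('side0.npz')
p,d=vision.capture('side');cv2.imwrite('pics/s6.png',p[:,:,::-1])
W=cloud('side',d);X,Y,Z=[W[...,i] for i in range(3)]
hsv=cv2.cvtColor(p,cv2.COLOR_RGB2HSV)
# module side-face points: near the module, above dock top
m=(abs(X-.581)<.03)&(abs(Y-.134)<.04)&(Z>.052)&(Z<.14)&(hsv[...,2]>90)&(hsv[...,1]<70)
n,l,st,_=cv2.connectedComponentsWithStats(m.astype(np.uint8));i=1+np.argmax(st[1:,4])
print("module z low/high",np.percentile(Z[l==i],[1,50,99]).round(4),st[i])
print("bar",rect(W,(X>.57)&(X<.67)&(Y<-.11)&(Y>-.21)&(abs(Z-.094)<.007),0))
```

```text
origin [-0.6 -0.1 36. ]
stripe [-0.6 19.9 36. ]
plain [ -0.5 -20.1  36. ]
tilt about mod x 0.000 rv [-0.     0.    -0.001]
t 10.8 p [0.581  0.1347 0.1038] f [-0.2  0.  -0.2] m [-0.01  0.04  0.01] open 0.369
module z low/high [0.076  0.0996 0.1299] [240 168  19  30 126]
bar (((618.0039672851562, -164.9015350341797), (40.08572769165039, 13.998075485229492), 3.8395192623138428), 236, np.float64(0.09374011479306757))
```

View pics/s6.png

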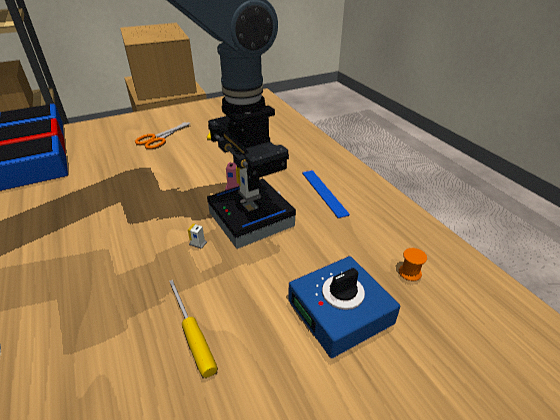

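Run:
```python
import cv2
p=cv2.imread('pics/s6.png');cv2.imwrite('pics/s6c.png',cv2.resize(p[145:247,195:331],(800,600),interpolation=2))
```

```text
(no output)
```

View pics/s6c.png

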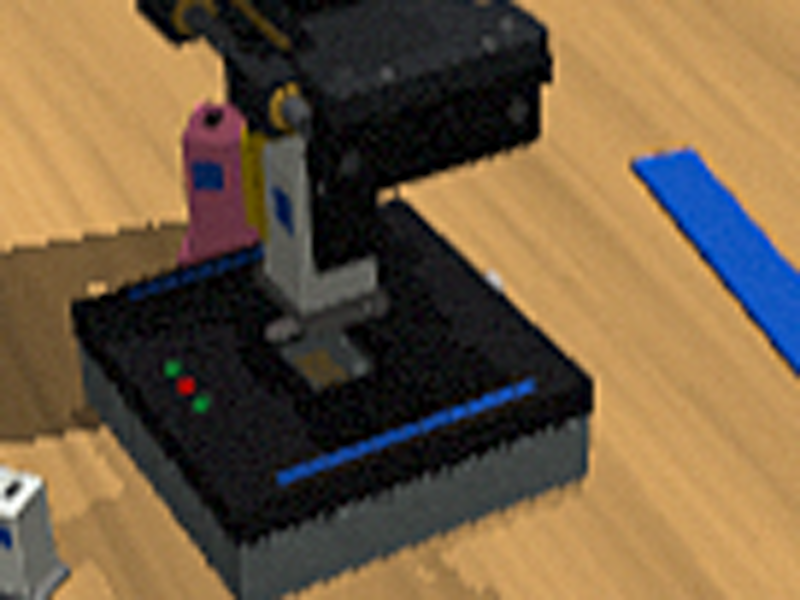

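The crop shows the module upright and clear of the dock (325,300), with the empty socket visible below it (325,360). I hand in.

```bash
python3 -c "
from rig import bot
print(bot.hand_in())"
```

```text
the job is handed in; nothing more can be done
None
```

The knob is off, and the arm is holding the white module level about 20 mm above the dock, over the socket. I handed the job in at about 10.9 s; it returned no verdict.

- **Knob:** I turned it about 43° anticlockwise until the moment rose to 0.66 N m. The last camera reading puts the bar at 3.8° and the supply at about 3.3°, well within 0.1 rad.
- **Rocking:** The striped side came up to 10.9 mm with the plain side at about 0 mm. The plain side then reached 9.3 mm with the striped side at 12.1 mm, and both were at 13.1 mm once level. These heights come from the tool pose, assuming the module did not slip in the grip.
- **Final hold:** From the tool pose, the underside is 36 mm above the socket floor, under 1 mm off centre, with a tilt of about 0. The last picture shows it upright and clear.
- **Other objects:** The spool, screwdriver and ruler look unmoved by eye in the last picture; I did not measure them.
- **Disagreements:**
  - The two cameras differed by up to 4 mm in world y. I used their average, and the jaws closed cleanly on both the knob and the module.
  - The force reading at the end was too noisy to show the module's 1.2 N weight. I judged the hold from the finger opening (about 32 mm) and the picture.

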